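# Load the culture-jar carrier, leaving the contaminated jars

## Task

Gather the four good plant-culture jars into the grey carrier, each standing centred on the disc of the same colour as the dot on its lid. Jars with a red ring on the lid are contaminated: leave them where they stand. Keep every jar upright, and set the jars down rather than dropping them.

Things in the scene. Friction and masses are not known exactly. Their poses are not given: they have to be found in the camera images.
- jar_green_mid (a point): good culture jar: round glass jar 52 mm in diameter (straight sides up to 62 mm), 89 mm tall, 0.1 to 0.2 kg, black lid 44 mm across with a round green dot 25 mm across on top and no red ring. Point: on the jar's axis 45 mm above its underside; z axis along the jar's axis, up. Stands loose on the table among the other jars, a stack of dishes and a bottle, none taller than 89 mm, with at least 40 mm free all round; grip it by the glass from above
- jar_yellow_mid (a point): good culture jar: round glass jar 52 mm in diameter (straight sides up to 62 mm), 89 mm tall, 0.1 to 0.2 kg, black lid 44 mm across with a round yellow dot 25 mm across on top and no red ring. Point: on the jar's axis 45 mm above its underside; z axis along the jar's axis, up. Stands loose on the table among the other jars, a stack of dishes and a bottle, none taller than 89 mm, with at least 40 mm free all round; grip it by the glass from above
- jar_blue_mid (a point): good culture jar: round glass jar 52 mm in diameter (straight sides up to 62 mm), 89 mm tall, 0.1 to 0.2 kg, black lid 44 mm across with a round blue dot 25 mm across on top and no red ring. Point: on the jar's axis 45 mm above its underside; z axis along the jar's axis, up. Stands loose on the table among the other jars, a stack of dishes and a bottle, none taller than 89 mm, with at least 40 mm free all round; grip it by the glass from above
- jar_white_mid (a point): good culture jar: round glass jar 52 mm in diameter (straight sides up to 62 mm), 89 mm tall, 0.1 to 0.2 kg, black lid 44 mm across with a round white dot 25 mm across on top and no red ring. Point: on the jar's axis 45 mm above its underside; z axis along the jar's axis, up. Stands loose on the table among the other jars, a stack of dishes and a bottle, none taller than 89 mm, with at least 40 mm free all round; grip it by the glass from above
- spoiled_green_mid (a point): contaminated look-alike, to be left: the same loose jar with a green dot on the lid, but with a red ring round the rim of the black lid. Point: on its axis 45 mm above its underside, z up
- spoiled_blue_mid (a point): contaminated look-alike, to be left: the same loose jar with a blue dot on the lid, but with a red ring round the rim of the black lid. Point: on its axis 45 mm above its underside, z up
- disc_green: green round disc, 72 mm in diameter and 2 mm thick, fixed on the floor of one of the four bays (2 by 2, disc centres 108 mm apart) of the grey carrier, a fixed open tray 220 by 220 mm with outer walls and dividers 22 mm high and 5 mm thick and low loop handles on two opposite sides. Origin: centre of the disc's underside, 5 mm above the table; z up, x and y along the tray's sides. A jar set on it stands 7 mm above the table
- disc_yellow: yellow round disc, 72 mm in diameter and 2 mm thick, fixed on the floor of one of the four bays (2 by 2, disc centres 108 mm apart) of the grey carrier, a fixed open tray 220 by 220 mm with outer walls and dividers 22 mm high and 5 mm thick and low loop handles on two opposite sides. Origin: centre of the disc's underside, 5 mm above the table; z up, x and y along the tray's sides. A jar set on it stands 7 mm above the table
- disc_blue: blue round disc, 72 mm in diameter and 2 mm thick, fixed on the floor of one of the four bays (2 by 2, disc centres 108 mm apart) of the grey carrier, a fixed open tray 220 by 220 mm with outer walls and dividers 22 mm high and 5 mm thick and low loop handles on two opposite sides. Origin: centre of the disc's underside, 5 mm above the table; z up, x and y along the tray's sides. A jar set on it stands 7 mm above the table
- disc_white: white round disc, 72 mm in diameter and 2 mm thick, fixed on the floor of one of the four bays (2 by 2, disc centres 108 mm apart) of the grey carrier, a fixed open tray 220 by 220 mm with outer walls and dividers 22 mm high and 5 mm thick and low loop handles on two opposite sides. Origin: centre of the disc's underside, 5 mm above the table; z up, x and y along the tray's sides. A jar set on it stands 7 mm above the table

How it is judged:
By the outcome, as a careful person would: the job done as asked, in the order asked, and still so for the second after the job is handed in, with the robot touching nothing.
It also fails if it takes over 99 s, if anything falls off the work surface, if the arm or the gripper's body presses on something with over 40 N, if the wrist force passes 120 N, or if a joint passes its speed limit or range.

## Robot

A 6-joint arm with a two-finger parallel gripper is mounted at the origin on the work surface. World frame = base frame: x ahead of the robot, y to its left, z up, the work surface at z = 0. Lengths are in m, angles in rad, forces in N, time in s.
With the tool pointing down it reaches from about 0.25 to 0.775 m from the base axis. Payload 4 kg.
Tool frame: the origin (TCP) lies midway between the tips of the shut fingers; the grasp point (between the pads) lies 19 mm behind it; z points along the fingers, y is the direction in which the jaws open and shut (so a half turn about z gives the same grasp; the last joint's range is limited). The gripper opens to 94 mm and grips with 3 to 60 N. Pads are 16 mm wide; open, the fingers measure 119 mm over their backs; the gripper's body (75 mm by 177 mm) begins 78 mm behind the grasp point.
Start: joints at [1.092, 0.087, 1.371, -0, 1.684, -0.103], TCP at [0.202, 0.512, 0.206] pointing down, gripper open.
Joint ranges: [-3.1, 3.1], [-0.76, 2.03], [0.27, 2.55], [-1.08, 4.22], [0.17, 2.65], [-2.57, 2.57]. Speed limits (rad/s): [2.79, 2.79, 3.14, 3.14, 3.14, 3.14].

## Interface

Orientations are given as [roll, pitch, yaw] about the fixed x, y, z axes, in that order (R = Rz(yaw) Ry(pitch) Rx(roll)).
In Python, from bench import robot, cams gives the robot as it stands.
- The arm moves only by the tool step_arm, never from a script. Its argument "plan" is a list that holds one entry, the list of rows, each a list of 5 numbers: the shift along the world's x, y, z in mm, then the turn about the world's z in rad, then the opening in per cent of the stroke, from 0 (shut) to 100 (fully open). In form: [[[tx, ty, tz, turn, fingers], ...]]. A call has 1 to 8 rows; each row is the pose to reach, as a shift and turn from the pose commanded when the call began; what a row does not reach only later rows make up. A row lasts 1/12 s, in which the tool goes at most 41.7 mm and 7.16 degrees, less where a joint would pass 70% of its speed; a pose out of reach is approached as far as the arm can. A call with a gripper value outside its range is refused whole. The fingers move at their own pace and stop on an object; the grip force is fixed at half the most. Time passes only in rows, so rows that repeat a pose let the fingers close. It gives the time, the measured TCP pose, the force and the opening at its end, in the units of the state.
- robot.get_obs(): the state, without advancing time (a new reading comes with each control period).
- cams.snapshot(name): name is "scene" or "top" or "wrist"; returns a dict with "frame" (420x560x3 uint8, red, green, blue), "camera_matrix" (3x3 intrinsics, pixels), "origin" and "attitude" of the camera in the world; the wrist camera has in their place "T_tool_cam" (4x4, takes a point from camera to tool coordinates, whose origin is the TCP and whose axes are the flange's). Camera axes: x right, y down, z forward; pixel columns grow to the right and rows downward; lengths in m; the calibration is good to about 2 mm. A picture is of the moment at which its call begins: read the wrist's pose just before it. There is no depth.
- robot.close_job(): hands the job in, once; it reports no verdict.
The state is a dict: "time": time; "joint_positions": joint angles; "qvel": joint speeds; "joint_torque": joint torques, N m; "tool_pos": TCP position; "ee_rot": TCP orientation; "wrist_force": force on the tool from outside, world axes, zero at the start; "wrist_torque": the same for the moment, N m; "width": finger opening in m.
Only numpy, scipy, OpenCV 4.12 (cv2) and the standard library are available. Lean on these libraries where they do the work, as an engineer would, in place of code of your own. Each camera call takes 0.05 s, during which the arm holds its last target. There are 200 camera calls.

## Working session

There is one attempt and no reset: what is moved stays moved. The work goes in short steps, Python scripts to look and compute and a tool call to move; the robot and the scene stay as the last step left them, time stands still between calls to the robot, and variables do not carry over. Pictures are saved under pics/ and viewed, about 12 in all and at most 16, crops included, and the job is handed in when it is done.

Besides the shell and the picture viewer there is one more tool, called as name(argument=value, ...) on one line, values as JSON. step_arm: Moves the arm, as the interface text tells. Its arguments: {"type":"object","properties":{"plan":{"type":"array"}},"required":["plan"]}

```bash
mkdir -p pics; python3 - <<'E'
from bench import robot,cams
import cv2,json
for n in("top","scene"):
    s=cams.snapshot(n);cv2.imwrite(f"pics/{n}0.png",s["frame"][:,:,::-1]);print(n,s["camera_matrix"],s["origin"],s["attitude"])
o=robot.get_obs();print(o)
print(cams.snapshot("wrist")["T_tool_cam"])
E
```

```text
top [[419.36168417   0.         276.51964304]
 [  0.         419.36168417 202.56842269]
 [  0.           0.           1.        ]] [ 0.40373549 -0.00210486  0.93221935] [-2.96822378  0.02769116 -1.56468544]
scene [[390.75150941   0.         282.61457219]
 [  0.         390.75150941 212.81372528]
 [  0.           0.           1.        ]] [1.17185625 0.12573959 0.50802284] [-2.20092071  0.00352334  1.73377738]
{'time': 0.1, 'joint_positions': array([ 1.09188450e+00,  8.78815171e-02,  1.37209984e+00,  1.48752425e-05,
        1.68357778e+00, -1.03097816e-01]), 'qvel': array([-0.00039512, -0.00259919, -0.00270652, -0.00299297, -0.00072707,
       -0.00171341]), 'joint_torque': array([ 2.29059799e-03, -3.41254663e+01, -3.03301907e+01,  7.20133027e-02,
        3.05492431e-02, -1.05293341e-04]), 'tool_pos': array([0.20163884, 0.5111806 , 0.20442265]), 'ee_rot': array([-3.13963814e+00, -2.17085881e-04,  2.76578009e+00]), 'wrist_force': array([-0.01071316,  0.4796934 ,  0.21287501]), 'wrist_torque': array([-0.00196503,  0.02226195,  0.02188029]), 'width': 0.09404450414213514}
[[-4.00999005e-04 -9.67001965e-01 -2.54768600e-01  7.34749874e-02]
 [ 9.99999829e-01 -2.79245862e-04 -5.14065076e-04  2.69434704e-04]
 [ 4.25958861e-04 -2.54768763e-01  9.67001911e-01 -1.78887336e-01]
 [ 0.00000000e+00  0.00000000e+00  0.00000000e+00  1.00000000e+00]]
```

View pics/top0.png

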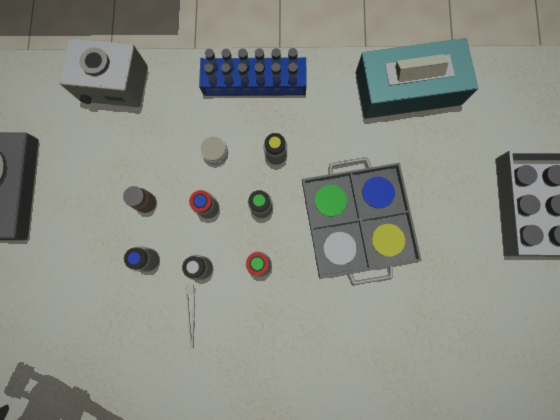

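The top view shows these pixel positions:
- **Good jars:** yellow (275,143), green (259,201), blue (134,258), white (193,267).
- **Spoiled jars:** blue (200,201), green (257,264).
- **Discs:** green (331,200), blue (378,192), white (340,248), yellow (389,240).

There are tweezers at (191,315).

```bash
cat > h.py <<'E'
import numpy as np,cv2
from scipy.spatial.transform import Rotation as Ro
def R(a): return Ro.from_euler('xyz',a).as_matrix()
def back(uv,K,o,M,z):
    d=M@np.linalg.inv(K)@np.array([*uv,1.]); return o+d*(z-o[2])/d[2]
def masks(f):
    h=cv2.cvtColor(f,cv2.COLOR_RGB2HSV);H,S,V=h[...,0],h[...,1],h[...,2]
    return dict(yellow=(H>22)&(H<36)&(S>150)&(V>100),green=(H>45)&(H<75)&(S>130)&(V>60),blue=(H>108)&(H<128)&(S>130)&(V>60),white=(S<25)&(V>165))
def blobs(f,amin,amax):
    out=[]
    for c,m in masks(f).items():
        n,l,st,ce=cv2.connectedComponentsWithStats(m.astype(np.uint8))
        for i in range(1,n):
            if amin<=st[i,4]<=amax and .6<st[i,2]/st[i,3]<1.6 and st[i,4]>.6*st[i,2]*st[i,3]: out.append((c,ce[i],st[i,4]))
    return out
E
python3 - <<'E'
from h import *
f=cv2.imread("pics/top0.png")[:,:,::-1].copy()
K=np.array([[419.36168417,0,276.51964304],[0,419.36168417,202.56842269],[0,0,1]]);o=np.array([0.40373549,-0.00210486,0.93221935]);M=R([-2.96822378,0.02769116,-1.56468544])
for c,u,a in blobs(f,60,1500):
    z=.007 if a>400 else .089
    print(c,u.round(1),a,back(u,K,o,M,z).round(4))
for n,u in(("dish",(214,146)),("bottle",(134,196)),("spB",(200,201)),("spG",(257,264)),("white",(196,267))): print(n,back(u,K,o,M,.085).round(3))
E
```

```text
yellow [274.3 141.8] 95 [0.6806 0.0277 0.089 ]
yellow [388.2 239.7] 762 [ 0.4834 -0.2208  0.007 ]
green [330.5 200. ] 766 [ 0.5716 -0.0961  0.007 ]
green [258.6 199.9] 104 [0.5568 0.0589 0.089 ]
green [256.7 263.3] 110 [0.4283 0.0609 0.089 ]
blue [378.1 192. ] 792 [ 0.5899 -0.2025  0.007 ]
blue [199.5 200.5] 113 [0.5555 0.1804 0.089 ]
blue [133.5 257.8] 122 [0.4379 0.3098 0.089 ]
white [339.4 247.9] 715 [ 0.4651 -0.1138  0.007 ]
white [192.1 266.8] 73 [0.4208 0.1902 0.089 ]
dish [0.673 0.155 0.085]
bottle [0.565 0.319 0.085]
spB [0.555 0.18  0.085]
spG [0.427 0.061 0.085]
white [0.42  0.183 0.085]
```

View pics/scene0.png

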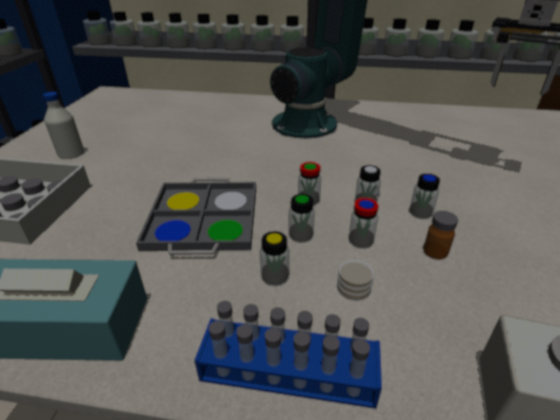

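step_arm(plan=[[[20,-25,0,0,100],[45,-57,0,0,100],[70,-89,0,0,100],[95,-121,0,0,100],[120,-153,0,0,100],[145,-185,0,0,100],[170,-217,0,0,100],[195,-249,0,0,100]]])

```text
time: 0.82
tool_pos: [0.3975, 0.2608, 0.2053]
ee_rot: [3.141, -0.0, 2.766]
wrist_force: [0.3, 0.3, -0.2]
width: 0.0939
```

step_arm(plan=[[[25,-32,0,0,100],[50,-64,0,0,100],[75,-96,0,0,100],[100,-128,0,0,100],[125,-160,0,0,100],[145,-187,0,0,100],[160,-203,0,0,100],[160,-203,0,0,100]]])

```text
time: 1.48
tool_pos: [0.5587, 0.0558, 0.204]
ee_rot: [-3.14, -0.001, 2.761]
wrist_force: [0.4, -0.0, 0.2]
width: 0.0939
```

```bash
cat >> h.py <<'E'
def look(name,z=.089):
    from bench import robot,cams
    o=robot.get_obs();s=cams.snapshot("wrist");f=s["frame"]
    p=np.array(o["tool_pos"]);Rt=R(o["ee_rot"]);T=s["T_tool_cam"]
    print("t",o["time"],"tcp",p.round(4),"yaw",o["ee_rot"].round(3),"w",round(o["width"],4))
    c=p+Rt@T[:3,3];M=Rt@T[:3,:3]
    for col,u,a in blobs(f,300,40000):
        b=back(u,s["camera_matrix"],c,M,z);print(col,u.round(0),a,b.round(4),"shift mm",((b-p)[:2]*1000).round(1))
    cv2.imwrite(f"pics/{name}.png",f[:,:,::-1])
E
python3 -c "
from h import *
look('w1')"
```

```text
t 1.4833 tcp [0.5587 0.0558 0.204 ] yaw [-3.140e+00 -1.000e-03  2.761e+00] w 0.0939
yellow [ 40. 217.] 2817 [ 0.4847 -0.1532  0.089 ] shift mm [ -74.  -209.1]
green [228.  61.] 848 [0.4282 0.0613 0.089 ] shift mm [-130.5    5.4]
green [285. 205.] 586 [0.5571 0.0593 0.089 ] shift mm [-1.6  3.4]
blue [414. 152.] 711 [0.5554 0.1809 0.089 ] shift mm [ -3.3 125. ]
blue [102. 286.] 2000 [ 0.5665 -0.1354  0.089 ] shift mm [   7.8 -191.2]
white [112. 169.] 3015 [ 0.4704 -0.0705  0.089 ] shift mm [ -88.3 -126.3]
```

View pics/w1.png

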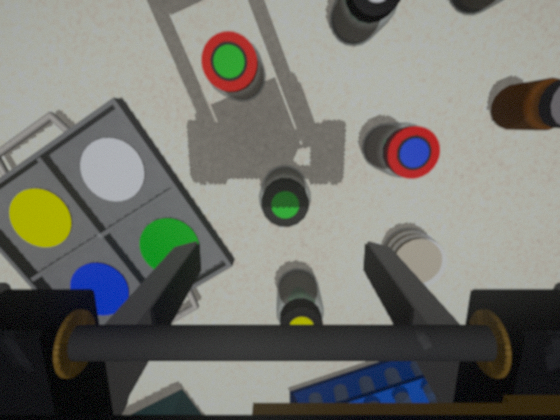

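The wrist view agrees with the top view. The green good jar is at (285,200), about (-2,+3) mm from the TCP axis, and it has no ring. I'll descend and grip it.

step_arm(plan=[[[-2,3,-25,0,100],[-2,3,-55,0,100],[-2,3,-85,0,100],[-2,3,-115,0,100],[-2,3,-145,0,100],[-2,3,-165,0,100],[-2,3,-178,0,100],[-2,3,-178,0,100]]])

```text
time: 2.2
tool_pos: [0.5509, 0.0641, 0.0235]
ee_rot: [-3.139, -0.008, 2.768]
wrist_force: [-0.3, -0.8, -0.5]
width: 0.0934
```

step_arm(plan=[[[0,0,0,0,40],[0,0,0,0,40],[0,0,0,0,40],[0,0,0,0,40],[0,0,0,0,40],[0,0,0,0,40],[0,0,0,0,40],[0,0,0,0,40]]])

```text
time: 2.87
tool_pos: [0.5551, 0.0621, 0.0281]
ee_rot: [-3.141, 0.001, 2.766]
wrist_force: [-1.3, -1.2, 2.6]
width: 0.0511
```

Gripped at width 51 mm. The settled pose follows the command, which sits about 3 mm off the jar along the pads, so I'll allow for that when placing. Next: lift and carry.

step_arm(plan=[[[0,0,10,0,40],[0,0,30,0,40],[0,0,55,0,40],[1,-10,80,0,40],[3,-30,95,0,40],[5,-55,100,0,40],[7,-80,100,0,40],[10,-105,100,0,40]]])

```text
time: 3.53
tool_pos: [0.5651, -0.043, 0.1287]
ee_rot: [3.141, 0.001, 2.767]
wrist_force: [0.2, -0.1, -1.8]
width: 0.0512
```

step_arm(plan=[[[2,-25,0,0,40],[3,-42,0,0,40],[4,-50,0,0,40],[4,-53,0,0,40],[4,-53,0,0,40],[4,-53,-10,0,40],[4,-53,-30,0,40],[4,-53,-50,0,40]]])

```text
time: 4.2
tool_pos: [0.5695, -0.0941, 0.0774]
ee_rot: [3.141, 0.002, 2.767]
wrist_force: [0.2, -0.2, -2.1]
width: 0.0513
```

```bash
python3 - <<'E'
from h import *
look('w2')
from bench import cams
cv2.imwrite("pics/t2.png",cv2.resize(cams.snapshot("top")["frame"][100:320,100:450,::-1],None,fx=2,fy=2))
E
```

```text
t 4.2 tcp [ 0.5695 -0.0941  0.0774] yaw [3.141e+00 2.000e-03 2.767e+00] w 0.0513
yellow [ 85. 177.] 6963 [ 0.4888 -0.1687  0.089 ] shift mm [-80.7 -74.6]
blue [164. 272.] 2733 [ 0.5503 -0.1553  0.089 ] shift mm [-19.2 -61.2]
white [202.  98.] 8380 [ 0.4762 -0.098   0.089 ] shift mm [-93.3  -3.9]
```

View pics/w2.png

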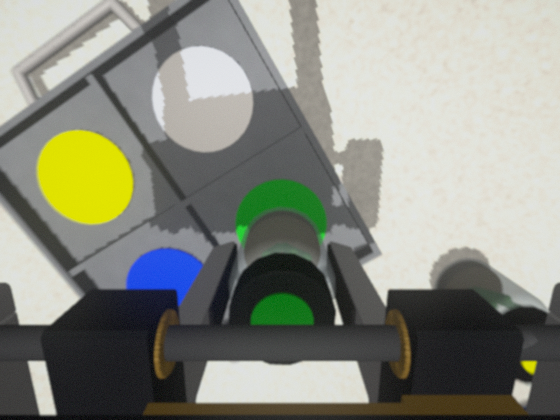

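The held jar is upright, with its dot at (282,310) and the green disc right under it. I'll lower it gently; contact is expected at z=0.035.

step_arm(plan=[[[0,0,-15,0,40],[0,0,-28,0,40],[0,0,-36,0,40],[0,0,-40,0,40],[0,0,-42,0,40],[0,0,-43,0,40],[0,0,-43,0,40],[0,0,-43,0,40]]])

```text
time: 4.97
tool_pos: [0.5695, -0.0955, 0.0354]
ee_rot: [3.141, 0.002, 2.766]
wrist_force: [0.2, 0.0, -2.3]
width: 0.0512
```

step_arm(plan=[[[0,0,-1,0,40],[0,0,-1,0,40],[0,0,-1.5,0,40],[0,0,-1.5,0,40]]])

```text
time: 5.3
tool_pos: [0.5696, -0.0956, 0.0351]
ee_rot: [3.141, 0.002, 2.766]
wrist_force: [-1.4, 0.6, 6.4]
width: 0.0513
```

step_arm(plan=[[[0,0,0.5,0,100],[0,0,0.5,0,100],[0,0,0.5,0,100],[0,0,0.5,0,100],[0,0,0.5,0,100],[0,0,15,0,100],[0,0,45,0,100],[0,0,80,0,100]]])

```text
time: 5.97
tool_pos: [0.5668, -0.0948, 0.1106]
ee_rot: [-3.141, -0.007, 2.766]
wrist_force: [0.4, -0.3, 0.1]
width: 0.0938
```

step_arm(plan=[[[0,0,35,0,100],[22,24,60,0,100],[48,50,75,0,100],[75,80,85,0,100],[100,108,90,0,100],[110,121,90,0,100],[112,123,90,0,100],[112,123,90,0,100]]])

```text
time: 6.63
tool_pos: [0.681, 0.0284, 0.2018]
ee_rot: [-3.141, -0.002, 2.768]
wrist_force: [0.9, -0.4, -0.4]
width: 0.0938
```

```bash
python3 - <<'E'
from h import *
look('w3')
look('w3')
E
```

```text
t 6.6333 tcp [0.681  0.0284 0.2018] yaw [-3.141e+00 -2.000e-03  2.768e+00] w 0.0938
yellow [280. 208.] 604 [0.6804 0.0273 0.089 ] shift mm [-0.6 -1.1]
green [ 95. 146.] 819 [ 0.5705 -0.1008  0.089 ] shift mm [-110.4 -129.2]
blue [ 65. 190.] 3091 [ 0.5946 -0.1452  0.089 ] shift mm [ -86.3 -173.7]
white [227.  47.] 6771 [0.5408 0.0366 0.089 ] shift mm [-140.1    8.2]
white [76. 48.] 3954 [ 0.4974 -0.0767  0.089 ] shift mm [-183.5 -105.1]
t 6.6833 tcp [0.6804 0.0273 0.202 ] yaw [-3.140e+00 -2.000e-03  2.766e+00] w 0.0945
yellow [282. 208.] 598 [0.6804 0.0272 0.089 ] shift mm [-0.  -0.1]
green [ 97. 146.] 812 [ 0.5708 -0.1008  0.089 ] shift mm [-109.7 -128.1]
blue [ 66. 190.] 3086 [ 0.5946 -0.1454  0.089 ] shift mm [ -85.9 -172.8]
white [227.  47.] 6762 [0.5403 0.0357 0.089 ] shift mm [-140.1    8.4]
white [77. 49.] 3936 [ 0.4973 -0.0769  0.089 ] shift mm [-183.1 -104.2]
```

View pics/w3.png

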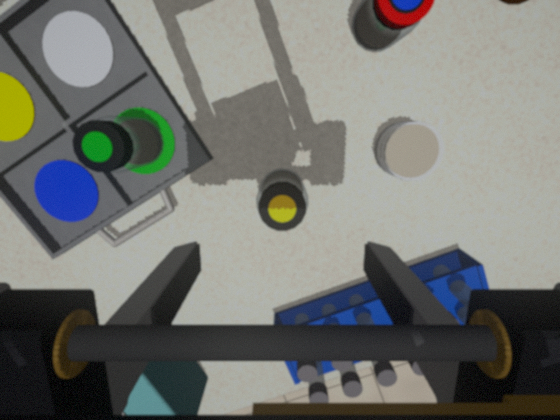

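The yellow jar's dot is at (282,207), with no ring and within 1 mm of the TCP axis. The green jar stands on its disc. I'll descend and grip.

step_arm(plan=[[[-1,0,-25,0,100],[-1,0,-55,0,100],[-1,0,-85,0,100],[-1,0,-115,0,100],[-1,0,-145,0,100],[-1,0,-165,0,100],[-1,0,-175.5,0,100],[-1,0,-175.5,0,100]]])

```text
time: 7.4
tool_pos: [0.6769, 0.0263, 0.0241]
ee_rot: [-3.139, -0.006, 2.764]
wrist_force: [-0.2, 0.0, -0.5]
width: 0.0941
```

step_arm(plan=[[[0,0,0,0,100],[0,0,0,0,40],[0,0,0,0,40],[0,0,0,0,40],[0,0,0,0,40],[0,0,0,0,40],[0,0,0,0,40],[0,0,0,0,40]]])

```text
time: 8.07
tool_pos: [0.6799, 0.0277, 0.0276]
ee_rot: [3.142, 0.0, 2.766]
wrist_force: [-0.1, 0.2, 2.5]
width: 0.0509
```

step_arm(plan=[[[0,0,10,0,40],[0,0,30,0,40],[0,0,60,0,40],[0,0,95,0,40],[0,0,130,0,40],[-4,-5,155,0,40],[-14,-17,168,0,40],[-28,-35,170,0,40]]])

```text
time: 8.73
tool_pos: [0.6537, -0.0064, 0.2027]
ee_rot: [3.139, 0.008, 2.768]
wrist_force: [-0.4, 0.3, -1.8]
width: 0.0513
```

step_arm(plan=[[[-18,-23,0,0,40],[-38,-48,0,0,40],[-58,-73,0,0,40],[-78,-98,0,0,40],[-98,-123,0,0,40],[-118,-148,0,0,40],[-138,-173,0,0,40],[-153,-195,0,0,40]]])

```text
time: 9.4
tool_pos: [0.497, -0.2035, 0.1979]
ee_rot: [-3.141, -0.0, 2.765]
wrist_force: [0.9, 0.2, -1.1]
width: 0.0514
```

step_arm(plan=[[[-9,-11,-5,0,40],[-14,-17,-20,0,40],[-16,-19,-45,0,40],[-16,-19,-70,0,40],[-16,-19,-95,0,40],[-16,-19,-115,0,40],[-16,-19,-130,0,40],[-16,-19,-140,0,40]]])

```text
time: 10.07
tool_pos: [0.4815, -0.2206, 0.0554]
ee_rot: [3.141, -0.004, 2.766]
wrist_force: [-0.0, -0.2, -1.3]
width: 0.051
```

step_arm(plan=[[[0,0,-10,0,40],[0,0,-17,0,40],[0,0,-20,0,40],[0,0,-22,0,40],[0,0,-23,0,40],[0,0,-24,0,40],[0,0,-24.5,0,40],[0,0,-24.5,0,40]]])

```text
time: 10.73
tool_pos: [0.4835, -0.2217, 0.0346]
ee_rot: [-3.141, 0.002, 2.766]
wrist_force: [-0.8, 0.5, 3.8]
width: 0.0509
```

step_arm(plan=[[[0,0,0.5,0,100],[0,0,0.5,0,100],[0,0,0.5,0,100],[0,0,0.5,0,100],[0,0,0.5,0,100],[0,0,15,0,100],[0,0,45,0,100],[0,0,80,0,100]]])

```text
time: 11.4
tool_pos: [0.481, -0.2203, 0.111]
ee_rot: [3.14, -0.006, 2.766]
wrist_force: [0.9, -0.1, 0.8]
width: 0.0939
```

step_arm(plan=[[[0,0,35,0,100],[-2,20,65,0,100],[-5,55,85,0,100],[-8,94,90,0,100],[-11,133,90,0,100],[-14,172,90,0,100],[-17,211,90,0,100],[-20,250,90,0,100]]])

```text
time: 12.07
tool_pos: [0.4624, 0.0303, 0.2031]
ee_rot: [3.141, 0.001, 2.765]
wrist_force: [0.3, 0.6, -0.4]
width: 0.0939
```

step_arm(plan=[[[-4,39,0,0,100],[-7,78,0,0,100],[-10,117,0,0,100],[-14,156,0,0,100],[-17,195,0,0,100],[-20,234,0,0,100],[-24,265,0,0,100],[-25,281,0,0,100]]])

```text
time: 12.73
tool_pos: [0.4366, 0.3131, 0.2026]
ee_rot: [3.141, -0.001, 2.77]
wrist_force: [-0.3, -0.5, -0.0]
width: 0.0937
```

step_arm(plan=[[[0,0,0,0,100],[0,0,0,0,100]]])

```text
time: 12.9
tool_pos: [0.4375, 0.31, 0.2025]
ee_rot: [-3.14, -0.0, 2.768]
wrist_force: [-0.3, 0.4, -0.5]
width: 0.0942
```

```bash
python3 - <<'E'
from h import *
look('w4')
E
```

```text
t 12.9 tcp [0.4375 0.31   0.2025] yaw [-3.14  -0.     2.768] w 0.0942
blue [281. 209.] 610 [0.4385 0.3091 0.089 ] shift mm [ 1.  -0.9]
white [154. 238.] 359 [0.4211 0.1891 0.089 ] shift mm [ -16.4 -120.9]
```

View pics/w4.png

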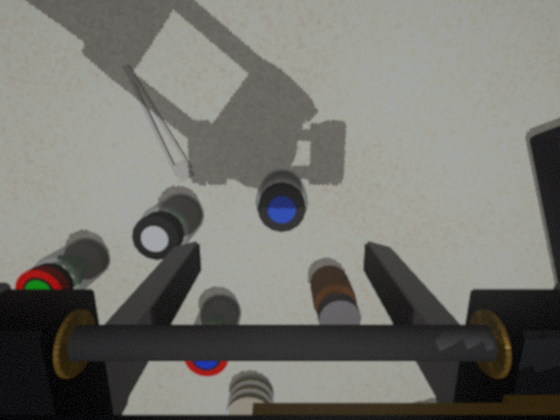

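The blue jar's dot is at (281,208), with no ring and within 1 mm. The white jar is at (154,238), which is (0.421,0.189). I'll grip the blue one.

step_arm(plan=[[[0,0,-25,0,100],[0,0,-55,0,100],[0,0,-85,0,100],[0,0,-115,0,100],[0,0,-145,0,100],[0,0,-165,0,100],[0,0,-175.5,0,100],[0,0,-175.5,0,100]]])

```text
time: 13.62
tool_pos: [0.4364, 0.3073, 0.0248]
ee_rot: [-3.137, -0.003, 2.764]
wrist_force: [-0.4, 0.5, -0.7]
width: 0.0941
```

step_arm(plan=[[[0,0,0,0,100],[0,0,0,0,40],[0,0,0,0,40],[0,0,0,0,40],[0,0,0,0,40],[0,0,0,0,40],[0,0,0,0,40],[0,0,0,0,40]]])

```text
time: 14.28
tool_pos: [0.4379, 0.3097, 0.0277]
ee_rot: [3.141, 0.0, 2.766]
wrist_force: [-0.6, 0.5, 0.2]
width: 0.0518
```

step_arm(plan=[[[0,0,10,0,40],[0,0,30,0,40],[0,0,60,0,40],[0,0,95,0,40],[0,0,130,0,40],[1,-5,155,0,40],[5,-18,168,0,40],[11,-38,170,0,40]]])

```text
time: 14.95
tool_pos: [0.4501, 0.2732, 0.2026]
ee_rot: [3.135, 0.005, 2.768]
wrist_force: [0.4, -0.6, -0.6]
width: 0.0516
```

step_arm(plan=[[[8,-26,0,0,40],[17,-57,0,0,40],[27,-90,0,0,40],[37,-123,0,0,40],[47,-156,0,0,40],[56,-189,0,0,40],[66,-222,0,0,40],[76,-255,0,0,40]]])

```text
time: 15.62
tool_pos: [0.5249, 0.015, 0.1981]
ee_rot: [3.141, 0.0, 2.766]
wrist_force: [1.1, -0.1, -1.0]
width: 0.0516
```

step_arm(plan=[[[10,-33,0,0,40],[20,-66,0,0,40],[30,-99,0,0,40],[40,-132,0,0,40],[49,-162,0,0,40],[57,-187,0,0,40],[62,-206,0,0,40],[65,-216,0,0,40]]])

```text
time: 16.28
tool_pos: [0.5898, -0.202, 0.1972]
ee_rot: [-3.141, -0.001, 2.763]
wrist_force: [-0.4, 0.3, -1.4]
width: 0.0513
```

step_arm(plan=[[[0,-3,-5,0,40],[0,-3,-20,0,40],[0,-3,-45,0,40],[0,-3,-70,0,40],[0,-3,-95,0,40],[0,-3,-115,0,40],[0,-3,-130,0,40],[0,-3,-140,0,40]]])

```text
time: 16.95
tool_pos: [0.5884, -0.2002, 0.055]
ee_rot: [3.141, -0.004, 2.767]
wrist_force: [-0.0, 0.7, -1.1]
width: 0.0518
```

step_arm(plan=[[[0,0,-10,0,40],[0,0,-17,0,40],[0,0,-20,0,40],[0,0,-22,0,40],[0,0,-23,0,40],[0,0,-24,0,40],[0,0,-24.5,0,40],[0,0,-24.5,0,40]]])

```text
time: 17.62
tool_pos: [0.5905, -0.2026, 0.0347]
ee_rot: [3.141, 0.002, 2.766]
wrist_force: [-0.7, 1.0, 4.5]
width: 0.0514
```

step_arm(plan=[[[0,0,0.5,0,100],[0,0,0.5,0,100],[0,0,0.5,0,100],[0,0,0.5,0,100],[0,0,0.5,0,100],[0,0,15,0,100],[0,0,45,0,100],[0,0,80,0,100]]])

```text
time: 18.28
tool_pos: [0.5879, -0.2015, 0.1104]
ee_rot: [3.141, -0.007, 2.766]
wrist_force: [0.6, 0.1, 0.6]
width: 0.0939
```

step_arm(plan=[[[0,0,35,0,100],[-8,18,65,0,100],[-21,49,85,0,100],[-36,84,90,0,100],[-51,119,90,0,100],[-66,154,90,0,100],[-81,189,90,0,100],[-96,224,90,0,100]]])

```text
time: 18.95
tool_pos: [0.4929, 0.023, 0.203]
ee_rot: [3.141, 0.0, 2.765]
wrist_force: [0.0, -0.2, -0.4]
width: 0.094
```

step_arm(plan=[[[-15,35,0,0,100],[-30,70,0,0,100],[-45,105,0,0,100],[-60,138,0,0,100],[-70,160,0,0,100],[-73,167,0,0,100],[-73,167,0,0,100],[-73,167,0,0,100]]])

```text
time: 19.62
tool_pos: [0.4211, 0.1882, 0.203]
ee_rot: [-3.141, 0.001, 2.766]
wrist_force: [-0.4, -0.0, -0.6]
width: 0.0941
```

```bash
python3 - <<'E'
from h import *
look('w5')
E
```

```text
t 19.6167 tcp [0.4211 0.1882 0.203 ] yaw [-3.141e+00  1.000e-03  2.766e+00] w 0.0941
```

View pics/w5.png

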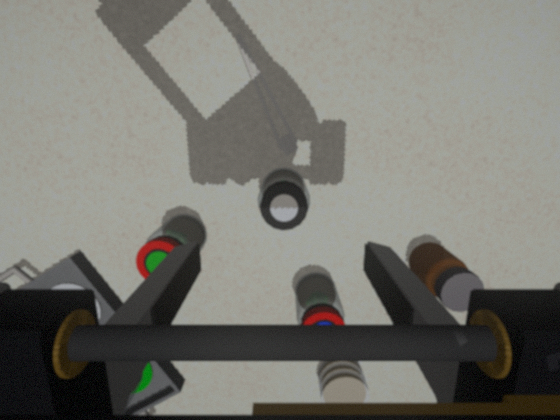

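The white jar's dot is at (284,207), with no ring and centred to about 1 mm. Gripping.

step_arm(plan=[[[0,0,-25,0,100],[0,0,-55,0,100],[0,0,-85,0,100],[0,0,-115,0,100],[0,0,-145,0,100],[0,0,-165,0,100],[0,0,-175.5,0,100],[0,0,-175.5,0,100]]])

```text
time: 20.33
tool_pos: [0.4194, 0.1867, 0.0247]
ee_rot: [-3.138, -0.004, 2.763]
wrist_force: [-0.2, 1.0, 0.0]
width: 0.0941
```

step_arm(plan=[[[0,0,0,0,100],[0,0,0,0,40],[0,0,0,0,40],[0,0,0,0,40],[0,0,0,0,40],[0,0,0,0,40],[0,0,0,0,40],[0,0,0,0,40]]])

```text
time: 21.0
tool_pos: [0.4211, 0.1889, 0.0278]
ee_rot: [3.141, 0.0, 2.766]
wrist_force: [0.1, 0.2, 0.5]
width: 0.0513
```

step_arm(plan=[[[0,0,10,0,40],[0,0,30,0,40],[0,0,60,0,40],[0,0,95,0,40],[0,0,130,0,40],[1,-5,155,0,40],[3,-18,168,0,40],[5,-38,170,0,40]]])

```text
time: 21.67
tool_pos: [0.4275, 0.1516, 0.2023]
ee_rot: [3.137, 0.006, 2.768]
wrist_force: [0.4, -0.8, -1.0]
width: 0.0516
```

step_arm(plan=[[[4,-26,0,0,40],[8,-57,0,0,40],[13,-90,0,0,40],[18,-123,0,0,40],[23,-156,0,0,40],[27,-189,0,0,40],[32,-219,0,0,40],[36,-244,0,0,40]]])

```text
time: 22.33
tool_pos: [0.4616, -0.0955, 0.1979]
ee_rot: [-3.141, 0.0, 2.764]
wrist_force: [0.4, 0.2, -1.1]
width: 0.0512
```

step_arm(plan=[[[2,-13,0,0,40],[3,-19,-8,0,40],[3,-21,-25,0,40],[3,-21,-55,0,40],[3,-21,-85,0,40],[3,-21,-110,0,40],[3,-21,-130,0,40],[3,-21,-140,0,40]]])

```text
time: 23.0
tool_pos: [0.4624, -0.1121, 0.0538]
ee_rot: [3.141, -0.007, 2.767]
wrist_force: [-0.1, 0.6, -1.7]
width: 0.0515
```

step_arm(plan=[[[0,0,-10,0,40],[0,0,-17,0,40],[0,0,-20,0,40],[0,0,-22,0,40],[0,0,-23,0,40],[0,0,-24,0,40],[0,0,-24.5,0,40],[0,0,-24.5,0,40]]])

```text
time: 23.67
tool_pos: [0.4658, -0.1146, 0.0348]
ee_rot: [3.141, 0.002, 2.766]
wrist_force: [-2.3, 0.4, 5.9]
width: 0.0517
```

step_arm(plan=[[[0,0,0.5,0,100],[0,0,0.5,0,100],[0,0,0.5,0,100],[0,0,0.5,0,100],[0,0,0.5,0,100],[0,0,15,0,100],[0,0,45,0,100],[0,0,80,0,100]]])

```text
time: 24.33
tool_pos: [0.4629, -0.1136, 0.1112]
ee_rot: [3.142, -0.006, 2.766]
wrist_force: [0.3, -0.5, -0.1]
width: 0.0937
```

step_arm(plan=[[[0,0,35,0,100],[-5,18,65,0,100],[-12,49,85,0,100],[-20,84,90,0,100],[-28,119,90,0,100],[-36,154,90,0,100],[-44,189,90,0,100],[-52,224,90,0,100]]])

```text
time: 25.0
tool_pos: [0.4122, 0.1111, 0.2031]
ee_rot: [3.141, 0.001, 2.765]
wrist_force: [0.3, -0.7, 0.1]
width: 0.0939
```

step_arm(plan=[[[-8,38,0,0,100],[-16,76,0,0,100],[-24,114,0,0,100],[-32,152,0,0,100],[-40,185,0,0,100],[-48,210,0,0,100],[-50,220,0,0,100],[-50,220,0,0,100]]])

```text
time: 25.67
tool_pos: [0.3621, 0.3312, 0.2025]
ee_rot: [-3.141, -0.001, 2.769]
wrist_force: [-0.1, -0.7, 0.2]
width: 0.0941
```

```bash
python3 - <<'E'
from h import *
from bench import cams,robot
s=cams.snapshot("top");f=s["frame"];M=R(s["attitude"])
cv2.imwrite("pics/t9.png",f[:,:,::-1])
cv2.imwrite("pics/t9c.png",cv2.resize(f[140:300,170:450,::-1],None,fx=2.5,fy=2.5,interpolation=cv2.INTER_CUBIC))
for c,u,a in blobs(f,50,400):print(c,u.round(1),a,back(u,s["camera_matrix"],s["origin"],M,.096).round(4),back(u,s["camera_matrix"],s["origin"],M,.089).round(4))
o=robot.get_obs();print(o["time"],o["tool_pos"])
E
```

```text
yellow [399.5 235.7] 114 [ 0.4837 -0.2221  0.096 ] [ 0.4844 -0.224   0.089 ]
green [335.2 191.9] 110 [ 0.5721 -0.0969  0.096 ] [ 0.5735 -0.0977  0.089 ]
green [256.7 263.3] 110 [0.4281 0.0604 0.096 ] [0.4283 0.0609 0.089 ]
blue [387.6 183. ] 129 [ 0.5907 -0.2031  0.096 ] [ 0.5923 -0.2048  0.089 ]
blue [199.5 200.5] 113 [0.5543 0.1789 0.096 ] [0.5555 0.1804 0.089 ]
white [345.3 244.7] 83 [ 0.4655 -0.115   0.096 ] [ 0.466  -0.1159  0.089 ]
25.7167 [0.3626807  0.32977111 0.2025979 ]
```

View pics/t9c.png

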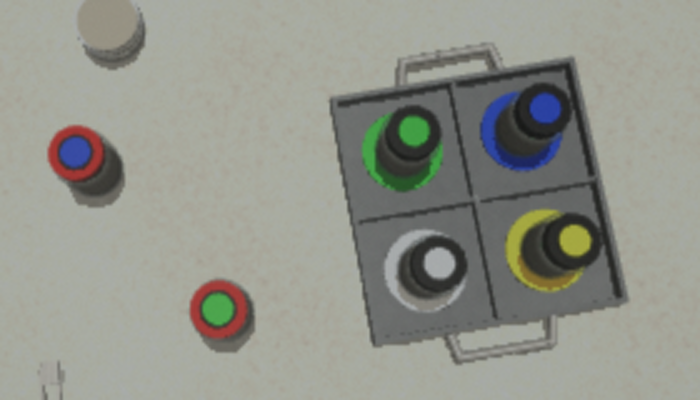

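All four jars stand within about 1.5 mm of their disc centres, and the spoiled jars haven't moved. Handing in.

```bash
python3 -c "
from bench import robot
print(robot.close_job())"
```

```text
the job is handed in; nothing more can be done
None
```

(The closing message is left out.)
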